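# Zero the scale, load the sushi box and slide it onto the scale

## Task

With the carrier still parked, first turn the scale's bezel until its orange pointer stands on the red zero mark; then push the carrier along its rail by the blue handle to the loading station (green mark) and let it settle in the detent. There, lay every frozen sushi block from the tray into the red box, each flat on the box floor, none stacked or leaning on the rim; then push the loaded carrier on until it settles at the scale station (yellow mark). Leave the dial at zero and do not disturb the packed box, the sauce jar or the thermometer.

Things in the scene. Friction and masses are not known exactly. Their poses are not given: they have to be found in the camera images.
- rail: Fixed rail slide, 480 mm long (its y), 120 mm wide. Origin at mid length, on the table. The carrier travels towards its -y: park station at y = +110 mm, loading at 0, scale at -110 mm (a steel weighbridge plate 190 x 170 x 18 mm lies under that end). A weighted detent wheel, 95 mm high, stands beyond its far (+x) side. Its -x side faces the robot.
- carrier (a joint): Carrier travel along the rail's -y, m: 0 at the park station (start), 0.110 loading, 0.220 scale; stops just beyond both ends. Detents (a weighted wheel geared to it): midway between stations (55 mm from each) is a hump, and reaching it takes a push of about 10 N; past it the carrier is drawn into the next station, settles within about 4 mm and is held there.
- push_handle (a point): Top centre of the blue upright push handle of the carrier, on the robot's side of the box: 34 mm wide (rail x), 14 mm thick along the rail (rail y), top 95 mm above the table, standing 59 mm above the carrier plate. Can be pushed or pinched from above. Axes as the rail's.
- box_floor (a point): Centre of the inner floor of the open red takeaway box clamped on the carrier (they move together), 40 mm above the table. Inside 160 mm (x, across the rail) by 212 mm (y, along the rail); walls 3 mm thick, 20 mm high above the floor. Axes as the rail's. Holds up to six blocks: two rows of three, length along y.
- station_park (a point): Grey mark on the table beside the rail on the robot's side: the blue handle stands in line with it (same rail y) at the park station.
- station_load (a point): Green mark beside the rail: the blue handle stands in line with it at the loading station.
- station_scale (a point): Yellow mark beside the rail: the blue handle stands in line with it at the scale station.
- dial: Fixed round grey dial housing of the scale, 104 mm across, 30 mm high, white face with black graduations every 0.2 rad; origin at its centre on the table; the zero mark, a red bar, lies on its +x axis (away from the robot, give or take its yaw).
- bezel (a joint): Angle of the zeroing bezel and its pointer, rad: 0 when the orange pointer is on the red zero mark, growing counter-clockwise seen from above; starts at 0.5 to 1.3, stops at -1.5 and 1.5. Stays where it is left (friction about 0.05 N m).
- bezel_grip (a point): On the vertical axis of the bezel, 60 mm above the table: where to pinch its black bar grip. The bar is 44 mm long, 14 mm wide, from 43 to 73 mm above the table, and lies along the pointer; the orange pointer end shows its direction, the point's x axis.
- tray: Fixed flat grey tray covered with white paper, 280 x 250 mm, 8 mm thick; origin at its centre on the table. The blocks start on it.
- block1: Frozen pressed-sushi block, hard as wood: white with a yellow-green top, 34 mm (x) by 60 mm long (y) by 40 mm high (z), about 90 g; origin at its centre. Four to six of the six blocks are present.
- block2: Frozen pressed-sushi block, hard as wood: white with a yellow-green top, 34 mm (x) by 60 mm long (y) by 40 mm high (z), about 90 g; origin at its centre. Four to six of the six blocks are present.
- block3: Frozen pressed-sushi block, hard as wood: white with a yellow-green top, 34 mm (x) by 60 mm long (y) by 40 mm high (z), about 90 g; origin at its centre. Four to six of the six blocks are present.
- block4: Frozen pressed-sushi block, hard as wood: white with a yellow-green top, 34 mm (x) by 60 mm long (y) by 40 mm high (z), about 90 g; origin at its centre. Four to six of the six blocks are present.
- block5: Frozen pressed-sushi block, hard as wood: white with a yellow-green top, 34 mm (x) by 60 mm long (y) by 40 mm high (z), about 90 g; origin at its centre. Four to six of the six blocks are present.
- block6: Frozen pressed-sushi block, hard as wood: white with a yellow-green top, 34 mm (x) by 60 mm long (y) by 40 mm high (z), about 90 g; origin at its centre. Four to six of the six blocks are present.
- full_box: Bystander: packed red box, 150 x 120 mm, about 50 mm high; leave alone. Origin under its centre.
- sauce_jar: Bystander: sauce jar with red cap, 52 mm across, 95 mm high; leave alone. Origin under its centre.
- thermometer: Bystander: white probe thermometer, 190 mm long with its thin probe, 18 mm high; leave alone. Origin on the table, 80 mm from the handle's blunt end.
Not all that is in view belongs to the job. Leave any purple or turquoise look-alike of the block5 alone. Leave any black look-alike of the block4 alone.

How it is judged (in metres and radians):
On the way, in this order (a step that is already met when the one before it is completed fails the run):
1. The pointer is set to zero (within 0.1 rad) while the carrier is still parked (value of joint bezel between -0.1 and 0.1 rad and value of joint carrier below 0.02 m), for 0.3 s.
2. The carrier is at the loading station (within 8 mm) (value of joint carrier between 0.102 and 0.118 m), for 0.3 s.
3. All blocks lie in the box, at the loading station (all of step 2 and x of block1 in the frame of box_floor between -0.068 and 0.068 m and y of block1 in the frame of box_floor between -0.092 and 0.092 m and z of block1 in the frame of box_floor between 0.008 and 0.027 m and x of block2 in the frame of box_floor between -0.068 and 0.068 m and y of block2 in the frame of box_floor between -0.092 and 0.092 m and z of block2 in the frame of box_floor between 0.008 and 0.027 m and x of block3 in the frame of box_floor between -0.068 and 0.068 m and y of block3 in the frame of box_floor between -0.092 and 0.092 m and z of block3 in the frame of box_floor between 0.008 and 0.027 m and x of block4 in the frame of box_floor between -0.068 and 0.068 m and y of block4 in the frame of box_floor between -0.092 and 0.092 m and z of block4 in the frame of box_floor between 0.008 and 0.027 m and x of block5 in the frame of box_floor between -0.068 and 0.068 m and y of block5 in the frame of box_floor between -0.092 and 0.092 m and z of block5 in the frame of box_floor between 0.008 and 0.027 m and x of block6 in the frame of box_floor between -0.068 and 0.068 m and y of block6 in the frame of box_floor between -0.092 and 0.092 m and z of block6 in the frame of box_floor between 0.008 and 0.027 m), for 0.2 s.
4. The loaded carrier is at the scale station (within 8 mm) (value of joint carrier between 0.212 and 0.228 m and x of block1 in the frame of box_floor between -0.068 and 0.068 m and y of block1 in the frame of box_floor between -0.092 and 0.092 m and z of block1 in the frame of box_floor between 0.008 and 0.027 m and x of block2 in the frame of box_floor between -0.068 and 0.068 m and y of block2 in the frame of box_floor between -0.092 and 0.092 m and z of block2 in the frame of box_floor between 0.008 and 0.027 m and x of block3 in the frame of box_floor between -0.068 and 0.068 m and y of block3 in the frame of box_floor between -0.092 and 0.092 m and z of block3 in the frame of box_floor between 0.008 and 0.027 m and x of block4 in the frame of box_floor between -0.068 and 0.068 m and y of block4 in the frame of box_floor between -0.092 and 0.092 m and z of block4 in the frame of box_floor between 0.008 and 0.027 m and x of block5 in the frame of box_floor between -0.068 and 0.068 m and y of block5 in the frame of box_floor between -0.092 and 0.092 m and z of block5 in the frame of box_floor between 0.008 and 0.027 m and x of block6 in the frame of box_floor between -0.068 and 0.068 m and y of block6 in the frame of box_floor between -0.092 and 0.092 m and z of block6 in the frame of box_floor between 0.008 and 0.027 m), for 0.3 s.
At the end, for the whole second after the job is handed in: The carrier rests at the scale station (travel 0.220 m within 8 mm), every block present lies at rest in the red box with its centre 8 to 27 mm above the box floor and within 68 mm (x) and 92 mm (y) of its middle, and the pointer reads zero within 0.1 rad (all of step 4 and value of joint bezel between -0.1 and 0.1 rad and linear speed of each of block1, block2, block3, block4, block5, block6 below 0.03 m/s and velocity of joint carrier between -0.01 and 0.01 m/s); the robot touches nothing.
It fails at once if The packed red box is moved by more than 25 mm (distance of full_box from where it was at the start of the episode above 0.025 m).
It fails at once if The sauce jar is moved by more than 25 mm (distance of sauce_jar from where it was at the start of the episode above 0.025 m).
It fails at once if The thermometer is moved by more than 25 mm (distance of thermometer from where it was at the start of the episode above 0.025 m).
Of block1, block2, block3, block4, block5, block6 only 4 to 6 are there at a start; the rules pass over those that are not, and their reading is None.
At some moment in a run one of block1, block2, block3, block4, block5, block6 may be knocked a few centimetres aside while the robot is not near it.
Once in a run the grip may slacken for a moment while it holds something.
It also fails if it takes over 210 s, if anything falls off the work surface, if the arm or the gripper's body presses on something with over 40 N, if the wrist force passes 120 N, or if a joint passes its speed limit or range.

## Robot

A 6-joint arm with a two-finger parallel gripper is mounted at the origin on the work surface. World frame = base frame: x ahead of the robot, y to its left, z up, the work surface at z = 0. Lengths are in mm, angles in rad, forces in N, time in s.
With the tool pointing down it reaches from about 400 to 825 mm from the base axis. Payload 7 kg.
Tool frame: the origin (TCP) lies at the very end of the fingers, on their centre line; the grasp point (between the pads) lies 19 mm behind it; z points along the fingers, y is the line along which they close (so a half turn about z gives the same grasp; the last joint's range is limited). The gripper opens to 88 mm and grips with 3 to 60 N. Pads are 19 mm wide; open, the fingers measure 130 mm over their backs; the gripper's body (78 mm by 193 mm) begins 47 mm behind the grasp point.
Start: joints at [0.288, 0.359, 0.012, 0, -1.224, -0.288], TCP at [674.978, -0.019, 226.561] pointing down, gripper open.
Joint ranges: [-3.07, 3.07], [-1.43, 2.12], [-1.02, 1.25], [-3.03, 1.67], [-3.05, -0], [-3.03, 3.03]. Speed limits (rad/s): [2.39, 2.39, 3.01, 3.14, 3.14, 3.14].

## Interface

Orientations are given as a unit quaternion [x, y, z, w].
In Python, from plant import bot gives the robot as it stands. Calls block until the motion is done:
- bot.move_ptp(position, orientation): joint-space move of the TCP to a pose.
- bot.line_to(position, velocity=150, ori=None): straight line of the TCP; ori=None keeps the orientation; velocity is the mean speed in mm/s.
- bot.move_joints(angles): joint-space move.
- bot.move_gripper(opening, force=None): finger opening in mm; force is the grip in N (None keeps the last); returns when the fingers have stopped.
- bot.pause(seconds).
- bot.solve_ik(position, orientation): joint angles nearest the present ones, or None.
- bot.read_state(): the state.
- bot.camera(name): name is "scene" or "side" or "wrist"; returns the picture (480x640x3 uint8, red, green, blue); there is no depth.
- bot.get_calibration(name): a dict with "fx", "fy", "cx", "cy" (pixels), "distortion" ([k1, k2, p1, p2, k3] as OpenCV has them; the pictures are not rectified), "view" (4x4, takes a point from world to camera coordinates); the wrist camera has in their place "T_tool_cam" (4x4, takes a point from camera to tool coordinates, whose origin is the TCP and whose axes are the flange's). Camera axes: x right, y up, looking along -z (the intrinsics and any distortion apply to the point x, -y, -z); pixel columns grow to the right and rows downward; lengths in mm; the calibration is good to about 2 mm. A picture is of the moment at which its call begins: read the wrist's pose just before it. get_calibration takes no time and is no camera call.
A pose or a line that the arm cannot do raises bot.Unreachable and nothing moves.
- bot.close_job(): hands the job in; it is judged then, once.
The state is a dict: "t": time; "joint_pos": joint angles; "qvel": joint speeds; "tau": joint torques, N m; "tcp_pos": TCP position; "eef_rot": TCP orientation; "contact_force": force on the tool from outside, world axes, zero at the start; "moment": the same for the moment, N m; "width": finger opening in mm; "finger_force": force on a finger pad.
Only numpy, scipy, OpenCV 4.12 (cv2) and the standard library are available. Lean on these libraries where they do the work, as an engineer would, in place of code of your own. Each camera call takes 0.05 s, during which the arm holds its last target. There are 200 camera calls.

## Working session

There is one attempt and no reset: what is moved stays moved. The work goes in short steps, each a Python script; the robot and the scene stay as the last script left them, time stands still between calls to the robot, and variables do not carry over. Pictures are saved under pics/ and viewed, at most 14 in all, crops included, and the job is handed in when it is done.

```bash
mkdir -p pics; ls
python3 - <<'E'
from plant import bot
import cv2,numpy as np
for n in ("scene","side","wrist"):
    im=bot.camera(n); cv2.imwrite(f"pics/{n}0.png",im[:,:,::-1])
    c=bot.get_calibration(n); print(n,{k:np.round(v,3).tolist() for k,v in c.items()})
s=bot.read_state(); print(s)
E
```

```text
pics
scene {'fx': 619.453, 'fy': 619.453, 'cx': 331.402, 'cy': 236.464, 'distortion': [-0.092, 0.0, 0.0, 0.0, 0.0], 'view': [[-0.328, 0.945, 0.005, 213.592], [-0.803, -0.282, 0.525, 323.191], [0.497, 0.169, 0.851, -1656.471], [0.0, 0.0, 0.0, 1.0]]}
side {'fx': 564.144, 'fy': 564.144, 'cx': 326.573, 'cy': 244.114, 'distortion': [-0.047, 0.0, 0.0, 0.0, 0.0], 'view': [[-0.948, -0.319, 0.007, 443.476], [0.154, -0.439, 0.885, -200.056], [-0.28, 0.84, 0.465, -1179.077], [0.0, 0.0, 0.0, 1.0]]}
wrist {'fx': 331.951, 'fy': 331.951, 'cx': 318.956, 'cy': 237.298, 'distortion': [-0.053, 0.0, 0.0, 0.0, 0.0], 'T_tool_cam': [[-0.001, 0.968, 0.252, 67.622], [1.0, 0.001, 0.0, -0.164], [-0.0, 0.252, -0.968, -158.855], [0.0, 0.0, 0.0, 1.0]]}
{'t': 0.15, 'joint_pos': array([ 2.88106818e-01,  3.59216345e-01,  1.12463806e-02, -2.40237335e-04,
       -1.22413136e+00, -2.88121523e-01]), 'qvel': array([ 0.00149196, -0.0015403 ,  0.00372877,  0.00303709, -0.00241666,
        0.00129757]), 'tau': array([ 1.39394037e-04, -5.83274567e+01,  2.93289685e+01,  7.00122759e+00,
        8.75052094e-03, -9.76538854e-05]), 'tcp_pos': array([ 6.74607631e+02, -3.46221428e-02,  2.25834421e+02]), 'eef_rot': array([-7.07072516e-01,  7.07140735e-01,  4.10533524e-04, -5.19587214e-04]), 'contact_force': array([0.02674999, 0.55091594, 0.06265253]), 'moment': array([ 0.0165707 , -0.0640663 , -0.02582631]), 'finger_force': 0.0, 'width': 87.47027173953367}
```

View pics/scene0.png

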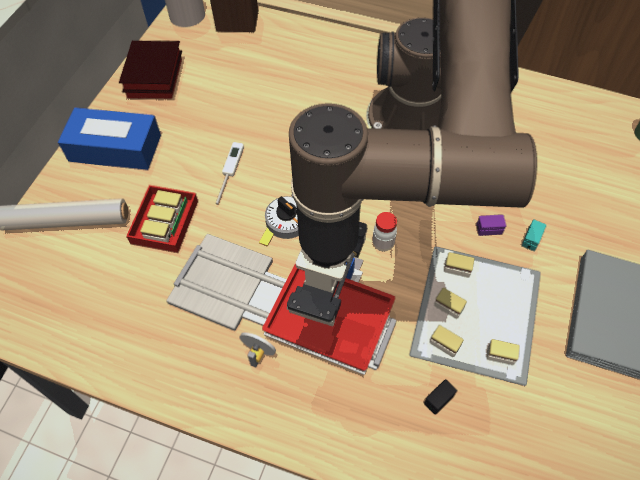

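View pics/side0.png

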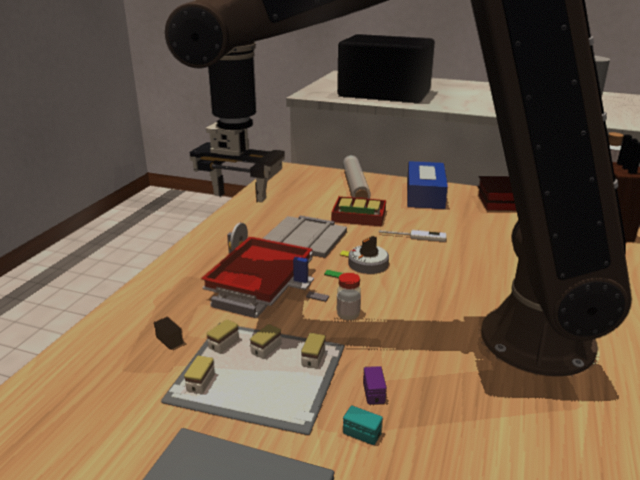

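Scene view: four yellow-topped blocks on the tray at about (459,263), (450,300), (446,341), (503,351). The purple (491,225), turquoise (535,234) and black (440,396) look-alikes lie off the tray, so I leave them. The dial is at (284,215), partly hidden by the arm. The jar is at (386,232), close to the rail handle at about (352,268).

```bash
cat > h.py <<'E'
from plant import bot
import numpy as np, cv2
from scipy.spatial.transform import Rotation as R
def quat(yaw):            # tool down, tool y axis (closing line) at world angle yaw
    y=np.array([np.cos(yaw),np.sin(yaw),0]); z=np.array([0,0,-1.])
    return R.from_matrix(np.c_[np.cross(y,z),y,z]).as_quat()
def cam_pose(name,state=None):   # world->cam 4x4
    c=bot.get_calibration(name)
    if name!="wrist": return np.array(c["view"])
    s=state; T=np.eye(4); T[:3,:3]=R.from_quat(s["eef_rot"]).as_matrix(); T[:3,3]=s["tcp_pos"]
    return np.linalg.inv(T@np.array(c["T_tool_cam"]))
def shot(name,fn=None):
    s=bot.read_state(); im=bot.camera(name)[:,:,::-1].copy()
    V=cam_pose(name,s)
    if fn: cv2.imwrite(f"pics/{fn}.png",im); np.save(f"pics/{fn}.npy",V)
    return im,V
def KD(name):
    c=bot.get_calibration(name)
    return np.array([[c["fx"],0,c["cx"]],[0,c["fy"],c["cy"]],[0,0,1]]),np.array(c["distortion"])
def rays(name,V,px):
    K,D=KD(name); u=cv2.undistortPoints(np.array(px,float).reshape(-1,1,2),K,D).reshape(-1,2)
    d=np.c_[u[:,0],-u[:,1],-np.ones(len(u))]@V[:3,:3]
    return -V[:3,:3].T@V[:3,3],d/np.linalg.norm(d,axis=1)[:,None]
def atz(name,V,px,z):
    o,d=rays(name,V,px); return o+d*((z-o[2])/d[:,2])[:,None]
def tri(obs):             # obs: list of (name,V,pixel) -> point, rms residual
    A=np.zeros((3,3));b=np.zeros(3);L=[]
    for n,V,p in obs:
        o,d=rays(n,V,[p]); P=np.eye(3)-np.outer(d[0],d[0]); A+=P;b+=P@o;L.append((P,o))
    X=np.linalg.solve(A,b); return X,max(np.linalg.norm(P@(X-o)) for P,o in L)
def proj(name,V,X):
    K,D=KD(name); X=np.atleast_2d(X)@V[:3,:3].T+V[:3,3]
    return cv2.projectPoints(X*[1,-1,-1],np.zeros(3),np.zeros(3),K,D)[0].reshape(-1,2)
E
python3 - <<'E'
from h import *
V=np.array(bot.get_calibration("scene")["view"]); V2=np.array(bot.get_calibration("side")["view"])
a=[(459,258),(450,297),(446,337),(503,346),(284,200),(386,219),(491,221),(352,268),(475,315),(230,155),(162,217)]
print(atz("scene",V,a,45).round())
b=[(314,345),(266,337),(223,331),(201,369),(368,250),(348,285),(374,380),(301,260)]
print(atz("side",V2,b,45).round())
print(R.from_quat(bot.read_state()["eef_rot"]).as_matrix().round(2))
E
```

```text
[[ 415.  219.   45.]
 [ 516.  223.   45.]
 [ 608.  236.   45.]
 [ 589.  354.   45.]
 [ 397. -206.   45.]
 [ 369.   35.   45.]
 [ 293.  267.   45.]
 [ 518.    2.   45.]
 [ 540.  283.   45.]
 [ 315. -382.   45.]
 [ 536. -457.   45.]]
[[ 418.  225.   45.]
 [ 516.  232.   45.]
 [ 605.  243.   45.]
 [ 588.  359.   45.]
 [ 419. -184.   45.]
 [ 419.   -7.   45.]
 [ 284.  284.   45.]
 [ 561.  -80.   45.]]
[[-0. -1. -0.]
 [-1.  0. -0.]
 [ 0.  0. -1.]]
```

Run:
```python
from h import *
q=quat(np.pi)
for i,p in enumerate([(480,-80,280),(480,-160,280),(540,300,280),(500,210,280)]):
    bot.move_ptp(p,q); shot("wrist",f"w{i}")
shot("scene","scene1"); print(bot.read_state()["t"])
a=cv2.imread("pics/w0.png");b=cv2.imread("pics/w1.png");cv2.imwrite("pics/m0.png",np.vstack([a,b])[::1,:][:960])
```

```text
3.8667
```

View pics/w0.png

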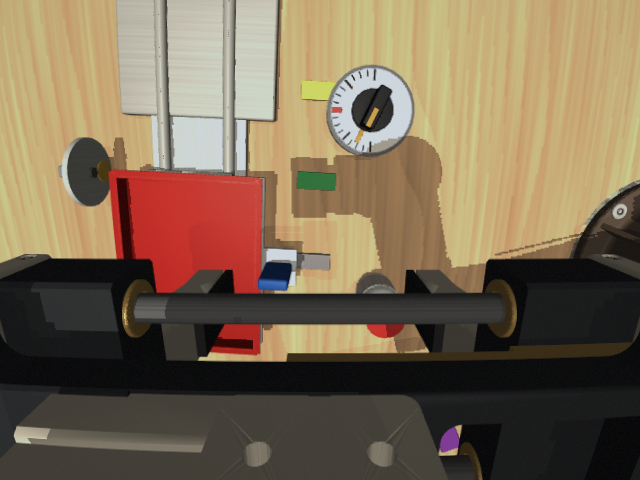

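View pics/w1.png

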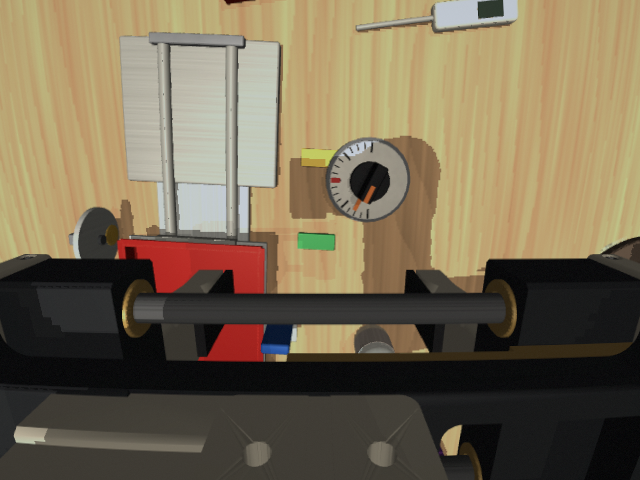

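View pics/w2.png

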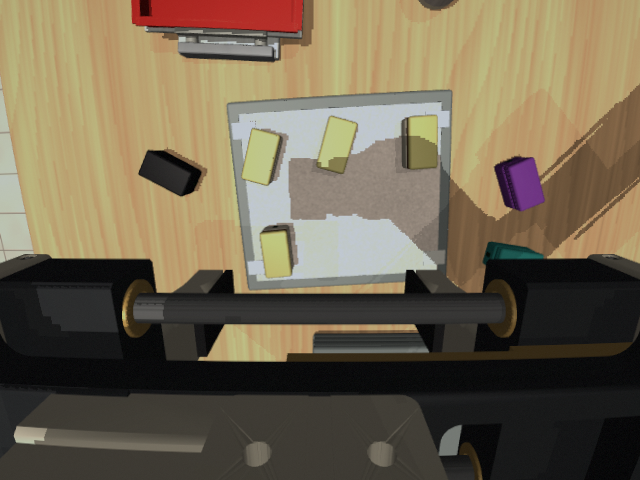

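w0/w1: dial centre at (371,110)/(367,180), red zero mark at (336,110)/(335,180), orange pointer pointing down-left, blue handle at (275,276)/(277,338). w2: four yellow tops at (262,156), (337,144), (421,141), (276,253); black (170,172), purple (519,184) and turquoise (515,250) are not targets. Next come enlarged crops of the dial and handle, with the block tops found by colour.

Run:
```python
from h import *
ims={k:cv2.imread(f"pics/{k}.png") for k in("w0","w1","w2","w3","scene1")}
def crop(k,x,y,w,h,s): return cv2.resize(ims[k][y:y+h,x:x+w],None,fx=s,fy=s,interpolation=cv2.INTER_CUBIC)
# each tile 100x75 px at x4 = 400x300
m=np.vstack([np.hstack([crop("w0",320,60,100,75+25,4)[:300+100][:400],crop("w1",320,130,100,100,4)]),
  np.hstack([crop("w0",240,240,100,50,4),crop("scene1",320,240,100,50,4)])])
cv2.imwrite("pics/crop1.png",m); print(m.shape)
# blocks
res={}
for k in("w2","w3"):
    V=np.load(f"pics/{k}.npy"); hsv=cv2.cvtColor(ims[k],cv2.COLOR_BGR2HSV)
    mk=cv2.inRange(hsv,(22,70,60),(36,255,255)); mk[290:]=0
    mk=cv2.morphologyEx(mk,cv2.MORPH_OPEN,np.ones((3,3)))
    cs=[c for c in cv2.findContours(mk,0,1)[0] if cv2.contourArea(c)>500]
    res[k]=[]
    for c in cs:
        P=atz("wrist",V,c.reshape(-1,2),48)[:,:2].astype(np.float32)
        (cx,cy),(w,h),a=r=cv2.minAreaRect(P); mm=cv2.moments(c)
        b=cv2.boxPoints(r); e=b[1]-b[0] if np.linalg.norm(b[1]-b[0])>np.linalg.norm(b[2]-b[1]) else b[2]-b[1]
        res[k].append(((mm["m10"]/mm["m00"],mm["m01"]/mm["m00"]),(cx,cy),np.arctan2(e[1],e[0])%np.pi,sorted((w,h)),V))
        print(k,np.round(res[k][-1][0]),np.round((cx,cy)),round(res[k][-1][2],3),np.round(sorted((w,h)),1))
for r in res["w2"]:
    j=min(res["w3"],key=lambda s:np.hypot(*(np.array(s[1])-r[1])))
    X,e=tri([("wrist",r[4],r[0]),("wrist",j[4],j[0])]); print("tri",X.round(1),round(e,1))
```

```text
(600, 800, 3)
w2 [276. 253.] [594. 354.] 1.674 [33.9 59.5]
w2 [260. 156.] [608. 238.] 1.297 [33.9 59.5]
w2 [336. 144.] [521. 225.] 1.289 [33.5 59.5]
w2 [422. 142.] [422. 221.] 1.647 [33.5 59. ]
w2 [233. 120.] [628. 236.] 1.541 [ 66.  204.9]
w2 [183. 103.] [693. 182.] 1.58 [  9.7 111.7]
w2 [417.  54.] [432. 129.] 1.555 [18.5 71.7]
w2 [441.  52.] [407. 121.] 1.563 [26.  85.8]
w2 [552.  49.] [281. 123.] 1.541 [ 36.7 110.6]
w2 [488.  79.] [353. 169.] 1.516 [ 71.3 202.5]
w2 [387.  37.] [466. 116.] 1.559 [11.6 82.4]
w2 [338.  47.] [519. 123.] 1.573 [35.  95.5]
w2 [83. 99.] [812. 212.] 1.586 [ 38.8 293.8]
w2 [ 32. 121.] [878. 210.] 1.545 [ 57.9 300.1]
w3 [231. 232.] [608. 237.] 1.301 [33.9 59.7]
w3 [303. 221.] [520. 224.] 1.306 [33.4 59.4]
w3 [384. 218.] [422. 220.] 1.627 [33.7 59.3]
w3 [209. 167.] [624. 178.] 1.516 [ 65.4 105. ]
w3 [160. 178.] [688. 175.] 1.586 [  9.7 108.7]
w3 [402. 115.] [408.  98.] 1.568 [17.1 51.6]
w3 [306. 104.] [516.  89.] 1.62 [ 36.8 117.5]
w3 [514.  91.] [276.  63.] 1.55 [ 35.4 164.5]
w3 [466.  88.] [337.  88.] 1.55 [ 80.4 215.9]
w3 [381.  26.] [431.  19.] 1.575 [34.6 69. ]
w3 [355.  65.] [460.  64.] 1.585 [ 16.  158.5]
w3 [ 58. 140.] [809. 121.] 1.586 [ 38.7 298.2]
w3 [ 20. 143.] [861. 119.] 1.49 [ 60.7 301.4]
tri [512.8 174.3 479.9] 46.9
tri [608.7 237.   44. ] 0.1
tri [520.3 223.9  43.9] 0.1
tri [421.1 220.3  44.6] 0.1
tri [592.9 208.2 160.4] 15.6
tri [707.4 172.4   8.3] 0.3
tri [ 373.2   80.3 -136.5] 9.7
tri [376.1  92.7 -61.2] 5.9
tri [ 128.    38.6 -203.2] 13.1
tri [  39.1  -16.8 -632.3] 32.8
tri [ 411.5  -18.4 -317.6] 21.9
tri [ 516.1   70.8 -120.4] 6.3
tri [1011.5  118.5 -228.3] 12.2
tri [1634.6   98.7 -817. ] 12.8
```

View pics/crop1.png

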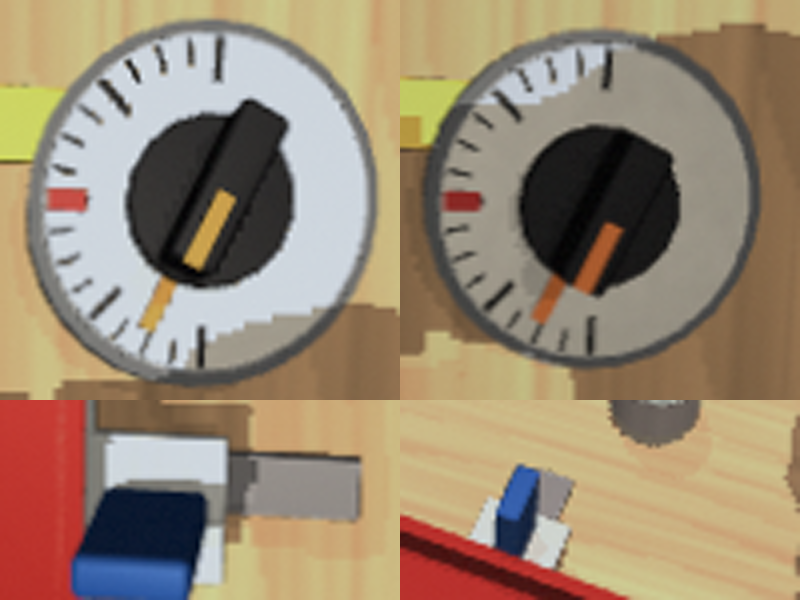

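Crop: the light-blue strip is the handle top, centred at scene pixel (349.5,263). The dial centre is (370.7,110.5) in w0 and (367.8,180) in w1. The pointer tip is at (357.5,141) in w0 and (354,209) in w1, and the red mark at (337,110) and (335.5,180).

Run:
```python
from h import *
V0=np.load("pics/w0.npy");V1=np.load("pics/w1.npy");VS=np.load("pics/scene1.npy")
print("dial",tri([("wrist",V0,(370.7,110.5)),("wrist",V1,(367.8,179.8))]))
for V,c,t,r in((V0,(370.7,110.5),(357.5,141.3),(337,110)),(V1,(367.8,179.8),(353.8,209.5),(335.5,180.3))):
    P=atz("wrist",V,[c,t,r],30); d=P[1:]-P[0]; print(P[0].round(1),np.arctan2(d[:,1],d[:,0]).round(3))
# bar-top orange strip ends / bar ends z=73 : inner strip in w0,w1
for V,a in((V0,[(320+228/4,60+195/4),(320+195/4,60+265/4),(320+270/4,60+115/4)]),(V1,[(320+210/4,130+228/4),(320+187/4,130+290/4),(320+240/4,130+145/4)])):
    print("bar",atz("wrist",V,a,73).round(1).tolist())
print("handle scene",atz("scene",VS,[(349.5,263.3)],95).round(1), "tri",tri([("scene",VS,(349.5,263.3)),("wrist",V0,(273.5,287))]))
im0=cv2.imread("pics/w0.png");im1=cv2.imread("pics/w1.png")
for im,V in((im0,V0),(im1,V1)):
    hsv=cv2.cvtColor(im,cv2.COLOR_BGR2HSV)
    for n,lo,hi in(("yellow",(26,120,120),(34,255,255)),("green",(50,100,60),(75,255,255))):
        m=cv2.inRange(hsv,lo,hi); m[290:]=0
        c=max(cv2.findContours(m,0,1)[0],key=cv2.contourArea); (x,y),_,_=cv2.minAreaRect(c); print(n,(round(x),round(y)),atz("wrist",V,[(x,y)],0).round(1),cv2.minAreaRect(c))
print("grey",atz("wrist",V0,[(240+302/4,240+488/4-100)],0))
# box inner/outer rim in w0: far edge corners & rail rods
print("box rim -y corners",atz("wrist",V0,[(111,170),(264,178)],60).round(1).tolist(),"x- side low",atz("wrist",V0,[(260,353)],60).round(1))
print("rods V1",atz("wrist",V1,[(161,45),(172,235),(231,45),(237,238)],30).round(1).tolist())
print("jar",atz("wrist",V0,[(385,325)],95).round(1),atz("scene",VS,[(386,219)],95).round(1), "full",atz("scene",VS,[(162,217)],50))
```

```text
dial (array([ 419.99320867, -194.3095579 ,   27.77264653]), np.float64(0.16645659069793453))
[ 420.2 -194.1   30. ] [ 1.175 -0.011]
[ 420.5 -194.5   30. ] [1.153 0.014]
bar [[419.9, -191.0, 73.0], [428.0, -173.3, 73.0], [409.7, -210.8, 73.0]]
bar [[421.5, -190.3, 73.0], [427.2, -173.2, 73.0], [414.1, -212.6, 73.0]]
handle scene [[535.2   0.   95. ]] tri (array([5.32595929e+02, 1.51357771e-01, 9.14602070e+01]), np.float64(0.9285165872614815))
yellow (318, 90) [[ 482.2 -221.7    0. ]] ((317.7057189941406, 89.88529205322266), (33.857704162597656, 18.377044677734375), 2.862405300140381)
green (316, 180) [[ 484.5 -110.2    0. ]] ((316.0924072265625, 180.4752960205078), (37.809410095214844, 16.84787368774414), 3.468229293823242)
yellow (318, 157) [[ 480.9 -221.5    0. ]] ((318.1310119628906, 156.7724151611328), (34.99832534790039, 15.620058059692383), 3.3664605617523193)
green (316, 241) [[ 484.2 -109.3    0. ]] ((316.0, 241.0), (16.0, 36.0), 90.0)
grey [[485.622416     2.39421179   0.        ]]
box rim -y corners [[719.4, -128.8, 60.0], [542.8, -118.2, 60.0]] x- side low [[558.1 107.8  60. ]]
rods V1 [[658.5, -348.1, 30.0], [668.1, -126.0, 30.0], [578.4, -346.1, 30.0], [584.5, -121.8, 30.0]]
jar [[404.3  47.   95. ]] [[402.1  41.   95. ]] full [[ 538.36598186 -454.09365262   50.        ]]
```

Run:
```python
from h import *
c=(420.3,-194.3); a=1.165+np.pi/2
bot.move_gripper(50)
bot.move_ptp((*c,140),quat(a)); bot.line_to((*c,50),100)
bot.move_gripper(0,20); s=bot.read_state(); print(s["width"],s["finger_force"],s["contact_force"].round(1))
for b in np.linspace(a,np.pi/2,8)[1:]:
    bot.move_ptp((*c,50),quat(b))
s=bot.read_state(); print(s["tcp_pos"],s["contact_force"].round(1),s["joint_pos"].round(2)); 
bot.move_gripper(50); bot.line_to((*c,140),150)
q=quat(np.pi)
bot.move_ptp((480,-110,280),q); shot("wrist","w5"); print(bot.read_state()["t"])
im=cv2.imread("pics/w5.png"); cv2.imwrite("pics/crop2.png",cv2.resize(im[0:290,60:440],None,fx=2,fy=2,interpolation=cv2.INTER_CUBIC))
```

```text
13.97681341860833 19.879730343818665 [-3.   2.2  5.6]
[ 419.18163175 -193.54094974   50.00925726] [-6.2  7.8  9.7] [-0.01  0.21 -0.67 -0.   -0.69 -1.57]
12.8667
```

View pics/crop2.png

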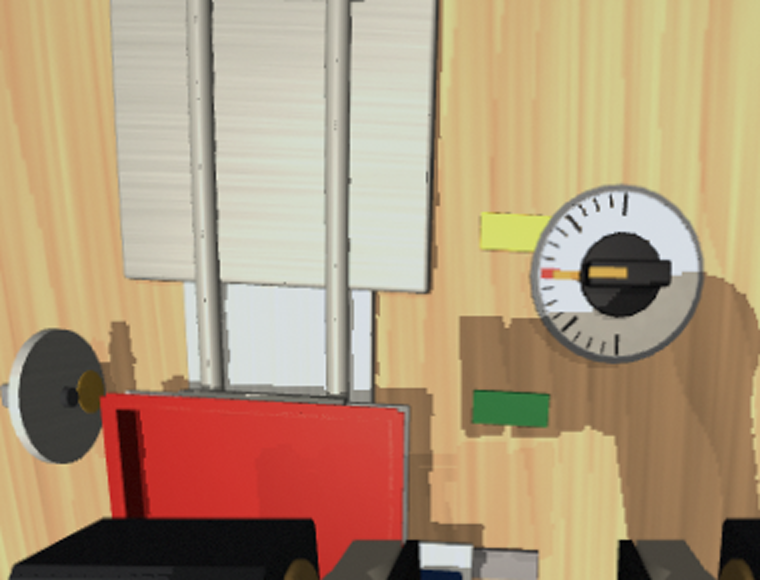

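The pointer (crop 556,274) now stands on the red mark (crop 548,273). Next I pinch the handle and push to the loading station.

Run:
```python
from h import *
q=quat(np.pi/2-0.03); p=np.array([532.,0,70])
bot.move_gripper(50)
bot.move_ptp((*p[:2],150),q); bot.line_to(p,100)
bot.move_gripper(0,40); s=bot.read_state(); print(s["width"],s["finger_force"],s["contact_force"].round(1),s["tcp_pos"])
for f in (0.25,.5,.75,1):
    bot.line_to(p+f*np.array([-3.3,-110,0]),60); s=bot.read_state(); print(s["width"],s["contact_force"].round(1),s["tcp_pos"].round(1))
bot.move_gripper(50); bot.pause(.5); s=bot.read_state(); print(s["contact_force"].round(1))
bot.line_to((*s["tcp_pos"][:2],150),150)
bot.move_ptp((560,-60,330),quat(np.pi)); shot("wrist","w6"); bot.move_ptp((560,60,330),quat(np.pi)); shot("wrist","w7"); print(bot.read_state()["t"])
```

```text
13.713723233637213 39.91841018199921 [-0.2 -1.3  2.3] [ 5.32124555e+02 -1.55385955e-01  7.01764096e+01]
14.570858250905061 [-4.4  5.   6.6] [530.6 -27.1  70.2]
13.504503489357967 [-6.   0.7  9.4] [528.8 -55.6  70.1]
13.625131305675044 [-7.1 -6.2 10.7] [527.1 -84.3  70.1]
13.6136384327989 [-11.4  -0.   13.5] [ 525.5 -111.1   70.1]
[ 0.8 -0.9  0.2]
22.7167
```

View pics/w7.png

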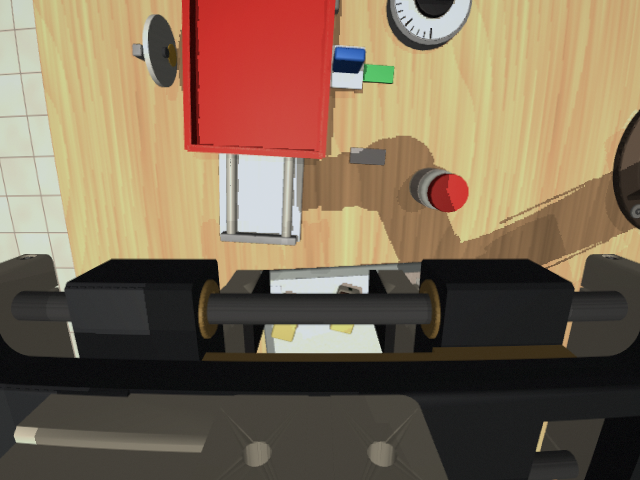

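w7: the handle (349,58) stands in line with the green mark (378,73). The +y box corners are at about (184,152) and (323,158). I measure the box from w6 and w7.

Run:
```python
from h import *
for k in("w6","w7"):
    im=cv2.imread(f"pics/{k}.png");V=np.load(f"pics/{k}.npy"); hsv=cv2.cvtColor(im,cv2.COLOR_BGR2HSV)
    m=cv2.inRange(hsv,(0,120,60),(8,255,255))|cv2.inRange(hsv,(172,120,60),(180,255,255)); m[255:]=0
    c=max(cv2.findContours(m,0,1)[0],key=cv2.contourArea); ap=cv2.approxPolyDP(cv2.convexHull(c),6,True).reshape(-1,2)
    print(k); print(np.c_[ap,atz("wrist",V,ap,60)].round(1))
im=bot.camera("scene")[:,:,::-1]; cv2.imwrite("pics/scene2.png",im)
print(bot.read_state()["t"])
cv2.imwrite("pics/crop3.png",np.hstack([cv2.imread("pics/w6.png")[:300,120:480],cv2.resize(im[230:400,240:440],None,fx=2,fy=2)[:300]]))
```

```text
w6
[[ 1.880e+02  6.000e+01  7.152e+02 -2.355e+02  6.000e+01]
 [ 3.350e+02  6.800e+01  5.398e+02 -2.246e+02  6.000e+01]
 [ 3.230e+02  2.490e+02  5.540e+02 -1.000e-01  6.000e+01]
 [ 1.930e+02  2.420e+02  7.289e+02 -1.030e+01  6.000e+01]]
w7
[[ 3.350e+02  0.000e+00  5.413e+02 -1.780e+02  6.000e+01]
 [ 3.240e+02  1.570e+02  5.534e+02  2.000e-01  6.000e+01]
 [ 1.840e+02  1.480e+02  7.300e+02 -1.170e+01  6.000e+01]
 [ 1.820e+02  0.000e+00  7.191e+02 -1.804e+02  6.000e+01]]
22.7667
```

View pics/crop3.png

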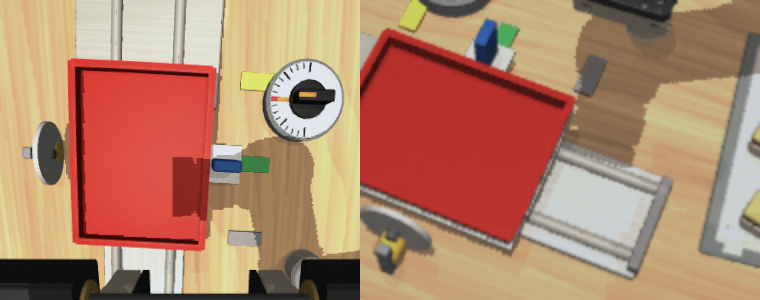

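Box at the loading station: centre about (634.5,-117.6), yaw about -0.062, empty. I pick one block with a fresh detection, check it, then do the rest.

```bash
cat > pick.py <<'E'
from h import *
BC=np.array([634.5,-117.6]); BY=-0.062
def slot(x,y): return BC+np.array([[np.cos(BY),-np.sin(BY)],[np.sin(BY),np.cos(BY)]])@[x,y]
def detect(fn=None,p=(530,330,280),z=48):
    bot.move_ptp(p,quat(np.pi)); im,V=shot("wrist",fn); hsv=cv2.cvtColor(im,cv2.COLOR_BGR2HSV)
    mk=cv2.inRange(hsv,(22,70,60),(36,255,255)); mk[258:]=0
    mk=cv2.morphologyEx(mk,cv2.MORPH_OPEN,np.ones((3,3))); out=[]
    for c in cv2.findContours(mk,0,1)[0]:
        if cv2.contourArea(c)<300: continue
        P=atz("wrist",V,c.reshape(-1,2),z)[:,:2].astype(np.float32); r=cv2.minAreaRect(P); w=sorted(r[1])
        if not(28<w[0]<40 and 52<w[1]<66): continue
        b=cv2.boxPoints(r); e=max((b[1]-b[0],b[2]-b[1]),key=np.linalg.norm)
        out.append((*r[0],np.arctan2(e[1],e[0])%np.pi))
    return np.round(out,3)
def grab(b):
    q=quat(b[2]+np.pi/2); bot.move_gripper(58)
    bot.move_ptp((*b[:2],110),q); bot.line_to((*b[:2],21),120)
    bot.move_gripper(0,35); w=bot.read_state()["width"]
    bot.line_to((*b[:2],170),150); s=bot.read_state(); print("grab",b.round(2),w,s["width"]); return s["width"]>28
def place(x,y):
    p=slot(x,y); bot.move_ptp((*p,170),quat(np.pi+BY)); w=bot.read_state()["width"]
    if w<28: print("lost",w); return False
    bot.line_to((*p,54),110); s=bot.read_state(); print("place",w,s["width"],s["contact_force"].round(1))
    bot.move_gripper(44); bot.line_to((*p,150),150); return True
E
python3 - <<'E'
from pick import *
B=detect("t0"); print(B)
b=B[np.argmin(B[:,1])] if len(B) else None
if b is not None and grab(b): print(place(-34,-45))
print(bot.read_state()["t"]); B=detect("t1"); print(B)
E
```

```text
[[593.691 354.652   1.662]
 [608.035 237.618   1.299]
 [520.528 224.796   1.306]
 [422.235 221.367   1.64 ]]
grab [422.24 221.37   1.64] 33.97270643512764 33.7566707128373
place 33.8443731649758 34.02663126025906 [ 0.1  0.3 -1.2]
True
31.8
[[593.732 354.559   1.657]
 [608.002 237.648   1.295]
 [520.459 224.896   1.309]]
```

Run:
```python
from pick import *
S=[(-34,45),(34,-45),(34,45)]
i=0
while i<3:
    B=detect(f"u{i}"); print(B.tolist())
    if len(B)!=3-i: print("count mismatch"); break
    if not(grab(B[np.argmin(B[:,1]+.0*B[:,0])]) and place(*S[i])): break
    i+=1
print(bot.read_state()["t"])
d=detect("v0",(560,20,330),80); print(d); print(detect("u9"))
im=cv2.imread("pics/v0.png");cv2.imwrite("pics/crop4.png",cv2.resize(im[:290,80:480],None,fx=1.9,fy=1.9))
```

```text
[[593.739, 354.728, 1.662], [608.019, 237.735, 1.297], [520.542, 224.919, 1.309]]
grab [520.54 224.92   1.31] 34.26418440114378 33.88415166851281
place 33.83795670663178 34.0840185531522 [-0.5  0.6 -1. ]
[[593.746, 354.541, 1.666], [608.005, 237.591, 1.301]]
grab [608.   237.59   1.3 ] 33.794788997244574 34.06967865428621
place 34.167812690734266 33.90841766185282 [-0.3 -0.2 -1.6]
[[593.727, 354.601, 1.667]]
grab [593.73 354.6    1.67] 33.382089335451056 33.75815774155052
place 33.80134475544758 33.69328159444159 [ 0.5 -0.8 -0.3]
60.9333
[[ 602.771  -71.475    1.509]
 [ 670.185  -73.719    1.5  ]
 [ 597.289 -160.562    1.512]
 [ 664.962 -163.546    1.492]]
[]
```

View pics/crop4.png

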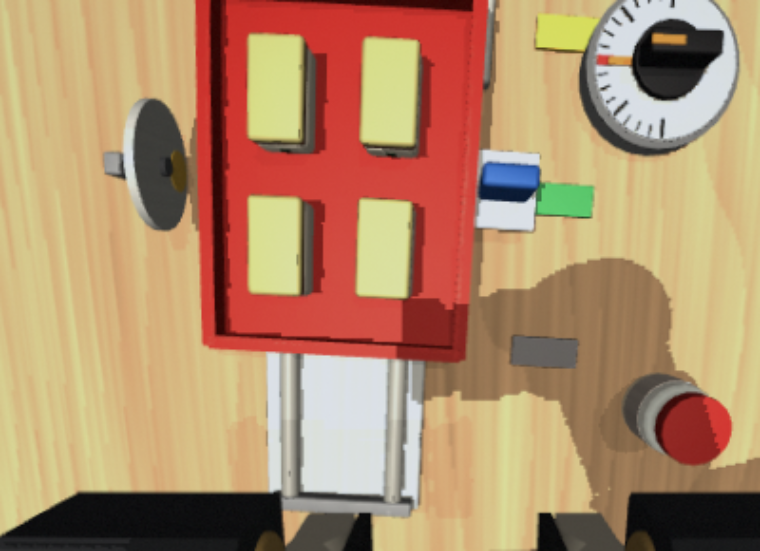

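All four blocks lie flat in the box, the tray is empty, and the pointer is still on the red mark. Next I push to the scale.

Run:
```python
from h import *
q=quat(np.pi/2-0.062); p=np.array([526.5,-111,70])
bot.move_gripper(50)
bot.move_ptp((*p[:2],150),q); bot.line_to(p,100)
bot.move_gripper(0,40); s=bot.read_state(); print(s["width"],s["contact_force"].round(1))
for f in (.5,1):
    bot.line_to(p+f*np.array([-6.8,-109.8,0]),40); s=bot.read_state(); print(s["width"],s["contact_force"].round(1),s["tcp_pos"].round(1))
bot.move_gripper(50); bot.pause(.5); s=bot.read_state()
bot.line_to((*s["tcp_pos"][:2],150),150)
bot.move_ptp((560,-100,330),quat(np.pi)); bot.pause(.5); im,_=shot("wrist","z0")
cv2.imwrite("pics/crop5.png",cv2.resize(im[:290,80:480],None,fx=1.9,fy=1.9)); print(bot.read_state()["t"])
```

```text
13.512296590269058 [-0.5  0.5  2.1]
14.18439269778682 [-1.  -0.2  4.1] [ 523.2 -166.2   70.1]
13.747180525660916 [-0.1 -1.2  5.3] [ 519.9 -221.1   70.1]
73.725
```

View pics/crop5.png

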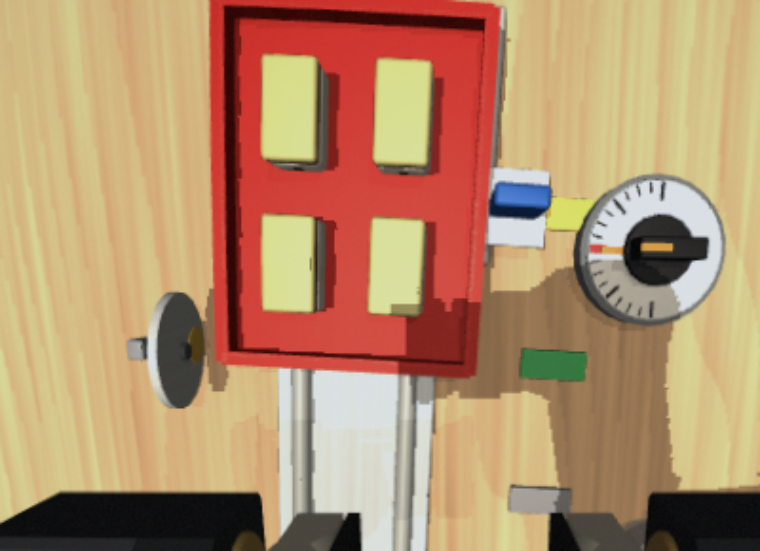

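The handle (crop 521,200) is in line with the yellow mark (568,213), the four blocks lie flat, and the pointer is on zero. I hand in the job.

```bash
python3 -c "
from plant import bot
print(bot.close_job())"
```

```text
the job is handed in; nothing more can be done
None
```

I handed the job in at about 74 s robot time: the final picture shows the pointer on zero, all four blocks flat in the red box and the carrier at the scale station, but `close_job()` returned no verdict.

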